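Open the combination padlock and present it over the chest's hasp

ROBOT

A 7-joint arm with a two-finger parallel gripper is mounted at the origin on the work surface. World frame = base frame: x ahead of the robot, y to its left, z up, the work surface at z = 0. Lengths are in m, angles in rad, forces in N, time in s.
With the tool pointing down it reaches from about 0.425 to 0.925 m from the base axis. Payload 6.8 kg.
Tool frame: the origin (TCP) lies at the very end of the fingers, on their centre line; the grasp point (between the pads) lies 19 mm behind it; z points along the fingers, y is the line along which they close (so a half turn about z gives the same grasp; the last joint's range is limited). The gripper opens to 85 mm and grips with 20 to 120 N. Pads are 22 mm wide; open, the fingers measure 114 mm over their backs; the gripper's body (76 mm by 85 mm) begins 54 mm behind the grasp point. The pads swing forward as they close: fully open they stand 13 mm farther back than shut.
Start: joints at [1.237, 0.477, 0.022, 1.555, -0.011, 1.109, -0.083], TCP at [0.151, -0.658, 0.199] pointing down, gripper open.
Joint ranges: [-2.96, 2.96], [-0.34, 2.1], [-1.41, 1.46], [0.24, 2.44], [-1.37, 4.51], [0.17, 1.92], [-2.96, 2.96]. Speed limits (rad/s): [2.39, 2.39, 3.14, 3.14, 3.14, 3.14, 3.14].

INTERFACE

Orientations are given as a rotation vector (axis times angle).
In Python, from bench import get_obs, viewer, r gives the robot as it stands. The module is installed in compiled form; this text tells all that it offers.
- The arm moves only by the tool play_rows, never from a script. Its argument "commands" is a list that holds one entry, the list of rows, each a list of 5 numbers: the gripper's target within -1 to 1 (shut at 1, half-way at 0, fully open at -1), then the shift along the tool's x, y, z scaled (see below), then the turn about the tool's z scaled (see below). A call has 1 to 12 rows; each row is the pose to reach, as a shift and turn from the pose commanded when the call began, along the tool's axes at that moment; what a row does not reach only later rows make up. The controller multiplies each number of a shift by 0.2 m and each number of a turn by pi/2 rad. A row lasts 1/12 s, in which the tool goes at most 41.7 mm and 7.16 degrees, less where a joint would pass 70% of its speed; a pose out of reach is approached as far as the arm can. A call with a number of a shift or a turn outside -1 to 1 is refused whole. A call with a gripper value outside its range is refused whole. The fingers move at their own pace and stop on an object; "grip_force" is the grip in N (left out, the last holds). Time passes only in rows, so rows that repeat a pose let the fingers close. It gives the time, the measured TCP pose, the force, the opening and the grip force at its end, in the units of the state.
- get_obs(): the state, without advancing time (a new reading comes with each control period).
- viewer.grab_frame(name): name is "side" or "top"; returns a dict with "pixels" (420x560x3 uint8, red, green, blue), "fovy" (degrees; the focal length in pixels is half the picture's height over the tangent of half this angle, whatever the lens; pixels are square), "cx", "cy" (the principal point, pixels), "distortion" ([k1, k2, p1, p2, k3] as OpenCV has them; the pictures are not rectified), "world_to_cam" (4x4, takes a point from world to camera coordinates). Camera axes: x right, y up, looking along -z (the intrinsics and any distortion apply to the point x, -y, -z); pixel columns grow to the right and rows downward; lengths in m; the calibration is good to about 2 mm. A picture is of the moment at which its call begins. There is no depth.
- r.hand_in(): hands the job in; it is judged then, once.
Trained networks look in a picture, given as the dict that the camera call returned (one of the last four; its "shot" number tells which), for a name from the list of things; names that differ only in an ending like _2 or _b are one class to them, and where a whole thing is asked for, a point or a joint stands for the part that bears it (a point fixed in the world has none). Each returns a list of dicts, best first, with "score" (0 to 1); they miss things now and then, are a little off and sometimes report something else, mostly with a low value. They report only what shows in the picture. A call takes as long as a camera call.
- viewer.trace(picture, thing): "pixels" (420x560 bool, what is visible of it) and "rect" ([left, top, right, bottom] in pixels, round what is visible of it).
The state is a dict: "clock": time; "joints": joint angles; "qvel": joint speeds; "tau": joint torques, N m; "tcp_pos": TCP position; "orientation": TCP orientation; "contact_force": force on the tool from outside, world axes, zero at the start; "moment": the same for the moment, N m; "grip_width": finger opening in m; "gripper_force": force on a finger pad.
Only numpy, scipy, OpenCV 4.12 (cv2) and the standard library are available. Lean on these libraries where they do the work, as an engineer would, in place of code of your own. Each camera call takes 0.05 s, during which the arm holds its last target. There are 200 camera calls.

TASK

Turn the dial of the brass padlock lying in the wooden jig, feeling for the clicks, until the red end of its grip bar points at the red mark beside the shackle, then, with the lock still in the jig, pull the shackle fully open. Pick the open lock up and present it level, dial upwards, over the hasp on the lid of the leather-topped chest, about 10 cm above it, so that I can take it from there; finish while still holding it there, and leave the other things on the bench where they are.

Things in the scene. Friction and masses are not known exactly. Their poses are not given: they have to be found in the camera images.
- lock_center (a point): Centre of the padlock's brass case, 60 (x) x 56 (y) x 26 mm, 0.6 kg with dial and shackle. It lies on its back, loose in the jig, underside 30 mm above the bench. x points out of the body towards the shackle, y across its 56 mm width, z up through the dial. The body can be gripped across its 56 mm width, over its middle, and lifts straight up out of the jig.
- jig: Fixed wooden stand holding the lock; origin under the lock's centre, axes as lock_center. 8 mm base board; pedestal 42 mm wide in y, top at 30 mm (the lock overhangs it 7 mm a side); four corner posts, 1.5 mm play, reaching 10 mm above the lock's underside and out to 38 mm in x and 36 mm in y from its centre. The long sides are free of posts for 24 mm either way in x, room for fingers.
- dial_grip (a point): Middle of the steel grip bar on the padlock's dial: bar 38 mm long, 13 mm thick, 20 mm high; this point is half-way up, on the dial's vertical axis, 29.5 mm above lock_center. The dial disc (radius 21 mm) is 10 mm below this point. x runs along the bar towards its red end, y across its 13 mm, z up.
- dial (a joint): Dial angle in rad, growing anticlockwise from above (from lock_center's x to dial_grip's x). 0: red end at the red mark and the shackle, lock can open. Starts between 0.5 and 2.4: turn clockwise. Clicks and rests every 0.524 rad, 0 included, against about 0.1 N m; stops at -1.2 and 2.9. At other clicks the shackle gives 3 mm at most; 0.1 rad off 0 still passes. Locked while the shackle is out.
- shackle_grip (a point): Midway between the two straight shackle legs, 57 mm from lock_center along x when closed, at its height. Legs: 7 mm round steel, 34 mm apart centre to centre, 41 mm over the outsides, straight from the body to 9 mm beyond this point; the bow ends 26 mm beyond it. Grip from above over both legs' outsides; the jig's posts end 19 mm short of it. Axes as lock_center.
- shackle (a joint): How far the shackle is drawn out of the body along the lock's x axis, in m: 0 closed, 0.020 fully open (stop). It slides against about 2 N and stays where it is left.
- hasp (a point): Top of the small steel staple (hasp) in the middle of the lid of the fixed tool chest (150 x 200 x 85 mm, brown leather lid, tan straps); 102 mm above the bench, 17 mm above the lid. z up.
- spool: Thread spool, 40 mm wide, 40 mm high, a bystander standing between jig and chest; origin at its underside.
- jar: Amber jar, 56 mm wide, 75 mm high, a bystander; origin at its underside.
- mallet: Hammer lying on the bench, a bystander.
- awl: Screwdriver-like awl lying on the bench, a bystander.
- buckle: Brass ring 48 mm wide, 6 mm high, a bystander; origin at its underside.
- brush: Brush lying on the bench, a bystander.
- rivets: Blue bowl, 80 mm wide, 45 mm high, a bystander; origin at its underside.
- punch: Hole punch with a wooden handle, 24 mm thick, 120 mm long, a bystander lying on the bench.

How it is judged:
By the outcome, as a careful person would: the job done as asked, in the order asked, and still so for the second after the job is handed in, while the arm keeps its last pose, push and grip.
It also fails if it takes over 67 s, if anything falls off the work surface, if the arm or the gripper's body presses on something with over 40 N, if the wrist force passes 120 N, or if a joint passes its speed limit or range.

## Working session

There is one attempt and no reset: what is moved stays moved. The work goes in short steps, Python scripts to look and compute and a tool call to move; the robot and the scene stay as the last step left them, time stands still between calls to the robot, and variables do not carry over. Pictures are saved under pics/ and viewed, at most 10 in all, crops included, and the job is handed in when it is done.

Besides the shell and the picture viewer there is one more tool, called after ">>>" as name(argument=value, ...), one argument or row to a line, values as JSON. play_rows: Moves the arm, as the interface text tells. Shifts and turns lie within -1 to 1; 1 stands for 0.2 m of shift or pi/2 rad of turn. Its arguments: {"type":"object","properties":{"commands":{"type":"array","items":{"type":"array","items":{"type":"array","items":{"type":"number","minimum":-1,"maximum":1}}}},"grip_force":{"type":"number"}},"required":["commands"]}

```bash
mkdir -p pics; cat > h.py <<'E'
import numpy as np, cv2
from bench import get_obs, viewer, r
def K(p):
    f=p["pixels"].shape[0]/2/np.tan(np.radians(p["fovy"])/2)
    return np.array([[f,0,p["cx"]],[0,f,p["cy"]],[0,0,1]])
D=lambda p: np.array(p["distortion"],float)
def ray(p,uv):
    n=cv2.undistortPoints(np.array(uv,float).reshape(-1,1,2),K(p),D(p)).reshape(-1,2)
    W=np.array(p["world_to_cam"]);R=W[:3,:3]
    d=np.c_[n[:,0],-n[:,1],-np.ones(len(n))]@R
    return -R.T@W[:3,3],d
def at_z(p,uv,z):
    o,d=ray(p,uv); return o+d*((z-o[2])/d[:,2])[:,None]
def proj(p,X):
    W=np.array(p["world_to_cam"]);c=np.atleast_2d(X)@W[:3,:3].T+W[:3,3]
    c=c*[1,-1,-1]
    return cv2.projectPoints(c,np.zeros(3),np.zeros(3),K(p),D(p))[0].reshape(-1,2)
def save(p,n,box=None,s=1):
    a=p["pixels"][:,:,::-1]
    if box: a=a[box[1]:box[3],box[0]:box[2]]
    cv2.imwrite("pics/"+n+".png",cv2.resize(a,None,fx=s,fy=s,interpolation=cv2.INTER_CUBIC))
E
cat > a.py <<'E'
from h import *
o=get_obs();print({k:np.round(v,3) for k,v in o.items()})
for n in("top","side"):
    p=viewer.grab_frame(n);save(p,n+"0",s=1.4)
    print(n,p["fovy"],p["distortion"],np.round(ray(p,[[280,210]])[0],3))
    for t,z in(("lock_center",.043),("dial_grip",.0725),("shackle_grip",.043),("jig",.02),("hasp",.102),("spool",.02),("jar",.04),("rivets",.03)):
        for m in viewer.trace(p,t)[:2]:
            v,u=np.nonzero(m["pixels"]); c=[u.mean(),v.mean()]
            print(t,round(m["score"],2),np.round(m["rect"]),np.round(c),np.round(at_z(p,[c],z)[0],3))
E
python3 a.py
```

```text
{'clock': np.float64(0.0), 'joints': array([ 1.237,  0.478,  0.022,  1.556, -0.011,  1.109, -0.083]), 'qvel': array([-0.002, -0.   ,  0.002,  0.001,  0.002,  0.   , -0.001]), 'tau': array([-2.0000e-03, -5.9646e+01,  1.6070e+00, -2.8120e+01,  1.2000e-02,
        9.0000e-03,  0.0000e+00]), 'tcp_pos': array([ 0.151, -0.657,  0.198]), 'orientation': array([-3.12e+00, -3.54e-01,  1.00e-03]), 'contact_force': array([0.738, 0.179, 0.499]), 'moment': array([ 0.001,  0.014, -0.044]), 'gripper_force': np.float64(0.0), 'grip_width': np.float64(0.085)}
top 44.427796967506104 [0.0169645 0.        0.        0.        0.       ] [ 0.278 -0.005  1.391]
lock_center 0.91 [178. 208. 206. 237.] [191. 221.] [0.488 0.25  0.043]
dial_grip 0.51 [103. 172. 131. 197.] [117. 184.] [0.577 0.442 0.073]
dial_grip 0.47 [181. 211. 198. 227.] [190. 220.] [0.484 0.247 0.073]
jig 0.81 [168. 174. 220. 254.] [197. 212.] [0.516 0.238 0.02 ]
hasp 0.6 [317. 166. 404. 236.] [360. 200.] [ 0.537 -0.19   0.102]
spool 0.44 [280. 190. 288. 207.] [285. 198.] [0.556 0.002 0.02 ]
rivets 0.97 [103. 171. 130. 200.] [117. 185.] [0.586 0.457 0.03 ]
side 52.9959822404437 [0.04437647 0.         0.         0.         0.        ] [ 0.495 -1.025  0.809]
lock_center 0.57 [254. 159. 282. 182.] [264. 173.] [0.5   0.254 0.043]
shackle_grip 0.59 [281. 173. 283. 177.] [281. 174.] [0.559 0.239 0.043]
jig 0.8 [237. 177. 299. 195.] [271. 185.] [0.521 0.21  0.02 ]
hasp 0.63 [248. 222. 320. 298.] [285. 261.] [ 0.542 -0.264  0.102]
hasp 0.45 [273. 142. 294. 160.] [285. 149.] [0.576 0.317 0.102]
spool 0.5 [280. 211. 292. 222.] [285. 217.] [0.558 0.021 0.02 ]
spool 0.17 [321. 176. 328. 197.] [324. 189.] [0.701 0.173 0.02 ]
jar 0.7 [326. 202. 344. 233.] [338. 216.] [ 0.715 -0.013  0.04 ]
rivets 0.48 [275. 140. 295. 161.] [285. 149.] [0.585 0.453 0.03 ]
```

View pics/top0.png

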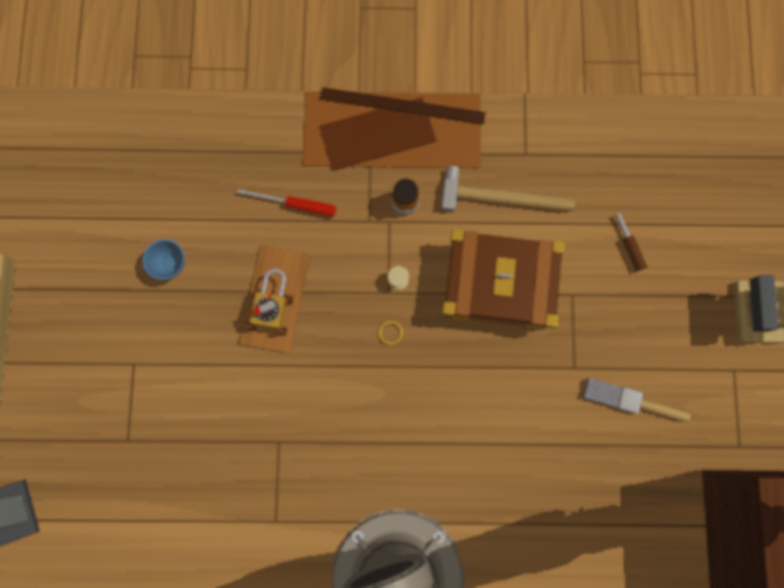

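```bash
python3 -c "
from h import *
p=viewer.grab_frame('top');a=cv2.resize(p['pixels'][164:264,150:230,::-1],None,fx=6,fy=6,interpolation=cv2.INTER_CUBIC)
p=viewer.grab_frame('side');b=cv2.resize(p['pixels'][150:205,230:310,::-1],None,fx=4,fy=6,interpolation=cv2.INTER_CUBIC)
c=np.zeros((600,800,3),np.uint8);c[:600,:480]=a;c[:330,480:]=b
cv2.imwrite('pics/c.png',c)"
```

```text
(no output)
```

View pics/c.png

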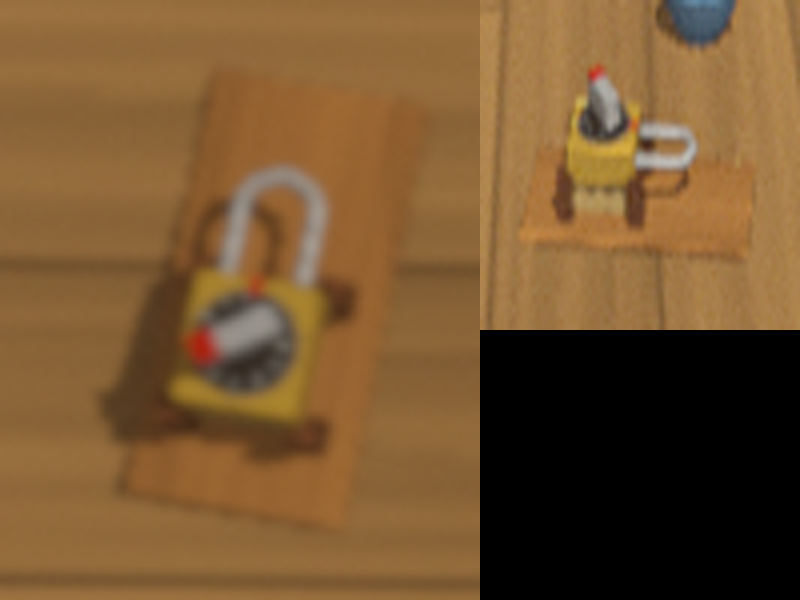

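The views show the following:
- **Lock:** it is in the jig near top pixel (191,221). The shackle points away from the robot and slightly right.
- **Dial:** the red end points left and slightly back, about 2.1 rad from the mark, so roughly four clicks.
- **Chest:** the hasp is at about (360,197), and the spool lies between the chest and the jig.

Next I'll refine the poses.

```bash
cat > b.py <<'E'
from h import *
from scipy.optimize import least_squares
t=viewer.grab_frame("top");s=viewer.grab_frame("side")
T=np.array([[195,270],[168,400],[283,166],[258,285],[200,345],[275,315],[215,70],[122,490]])/6+[150,164]-.5
XT=np.array([[30,28,26],[-30,28,26],[83,0,13],[30,0,26]])/1e3
S=(np.array([[573,97],[640,97],[640,140],[570,140],[637,185],[568,185],[695,147]])-[480,0])/[4,6]+[230,150]-.5
XS=np.array([[-30,28,26],[30,28,26],[30,-28,26],[-30,-28,26],[30,-28,0],[-30,-28,0],[83,0,13]])/1e3
def W(q,X):
    c,n=np.cos(q[2]),np.sin(q[2]); return X@np.array([[c,n,0],[-n,c,0],[0,0,1]])+[q[0],q[1],.03]
f=lambda q:np.r_[proj(t,W(q,XT))-T[:4],proj(s,W(q,XS))-S].ravel()
q=least_squares(f,[.49,.25,-.2],loss="soft_l1").x
print(np.round(q,4),np.round(f(q).reshape(-1,2),1).tolist())
b=at_z(t,T[4:6],.0825);print("bar",b.round(3),"mid",b.mean(0).round(4),"ang",np.arctan2(*(b[0]-b[1])[[1,0]])-q[2])
e=at_z(t,T[6:8],.008);print("board yaw",np.arctan2(*(e[0]-e[1])[[1,0]]))
for p,c in((t,[[360,197]]),):print("hasp",at_z(p,c,.102).round(3))
print("board tol check",np.linalg.norm(e[0]-e[1]))
save(s,"s1",(200,120,380,300),3.3)
E
python3 b.py
```

```text
[ 0.486   0.2499 -0.1275] [[-0.6, -0.6], [-0.0, 0.1], [-0.5, -0.2], [-0.6, -1.6], [0.1, 0.4], [0.1, 0.9], [-1.4, 1.9], [-1.2, 1.4], [-0.5, 0.8], [-0.4, 0.3], [0.7, 0.2]]
bar [[0.48  0.263 0.083]
 [0.494 0.232 0.083]] mid [0.4871 0.2474 0.0825] ang 2.099161836588236
board yaw -0.1680570486102807
hasp [[ 0.544 -0.191  0.102]]
board tol check 0.19700434660336957
```

View pics/s1.png

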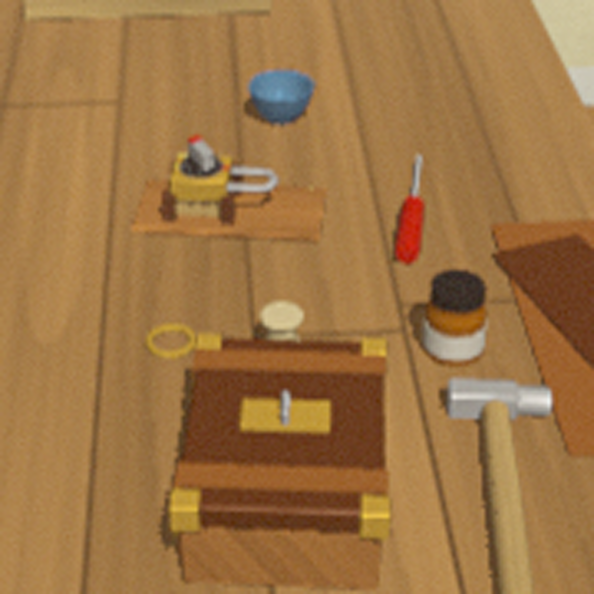

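```bash
cat >> h.py <<'E'
from scipy.spatial.transform import Rotation as Ro
def units(tgt,yaw=None,pos=None,rv=None):
    """shift/turn units for world target from commanded pose (default: measured)"""
    o=get_obs();R=Ro.from_rotvec(o["orientation"] if rv is None else rv).as_matrix()
    p=o["tcp_pos"] if pos is None else np.array(pos)
    y0=np.arctan2(R[1,0],R[0,0]);d=R.T@(np.array(tgt)-p)/.2
    w=0 if yaw is None else -((yaw-y0+np.pi)%(2*np.pi)-np.pi)/(np.pi/2)
    print("yaw",y0.round(4),"tilt",np.degrees(np.arccos(-R[2,2])).round(2),"pos",p.round(4),"-> units",d.round(4),round(w,4),"j",o["joints"].round(2),"F",o["contact_force"].round(1),"t",o["clock"])
E
python3 -c "
from h import *
units([.5,-.3,.22],.226+.9)"
```

```text
yaw 0.2257 tilt 0.0 pos [ 0.1511 -0.6579  0.1989] -> units [ 2.1007 -1.3535 -0.1053] -0.5731 j [ 1.24  0.48  0.02  1.56 -0.01  1.11 -0.08] F [0.6 0.  1.2] t 1.1
```

>>> play_rows(
  commands=[
    [[-1,1,-0.65,-0.15,-0.5],[-1,1,-0.65,-0.15,-0.5],[-1,1,-0.65,-0.15,-0.5],[-1,1,-0.65,-0.15,-0.5],[-1,1,-0.65,-0.15,-0.5],[-1,1,-0.65,-0.15,-0.5],[-1,1,-0.65,-0.15,-0.5]],
  ],
)

```text
clock: 1.68
tcp_pos: [0.3244, -0.4804, 0.2305]
orientation: [2.734, 1.545, 0.007]
contact_force: [0.1, 0.9, -0.1]
grip_width: 0.0856
gripper_force: 0.0
```

```bash
python3 -c "
from h import *
units([.5,-.28,.23],.8)"
```

```text
yaw 1.0288 tilt 0.26 pos [ 0.3244 -0.4804  0.2305] -> units [1.3112 0.235  0.0072] 0.1456 j [ 1.05  0.3  -0.22  1.74  0.07  1.1   0.26] F [ 0.1  0.9 -0.1] t 1.6833
```

>>> play_rows(
  commands=[
    [[-1,1,0.3,0,-0.3],[-1,1,0.3,0,-0.3],[-1,1,0.3,0,-0.3],[-1,1,0.3,0,-0.3],[-1,1,0.3,0,-0.3],[-1,1,0.3,0,-0.3]],
  ],
)

```text
clock: 2.18
tcp_pos: [0.4814, -0.34, 0.2296]
orientation: [2.303, 2.135, 0.01]
contact_force: [0.9, 0.8, 0.3]
grip_width: 0.0856
gripper_force: 0.0
```

```bash
python3 -c "
from h import *
units([.5,.0,.22],1.955)"
```

```text
yaw 1.4952 tilt 0.36 pos [ 0.4814 -0.34    0.2296] -> units [ 1.7022 -0.0361  0.0547] -0.2927 j [ 0.82  0.34 -0.39  1.71  0.13  1.12  0.32] F [0.9 0.8 0.3] t 2.1833
```

>>> play_rows(
  commands=[
    [[-1,1,0,0,-0.28],[-1,1,0,0,-0.28],[-1,1,0,0,-0.28],[-1,1,0,0,-0.28],[-1,1,0,0,-0.28],[-1,1,0,0,-0.28]],
  ],
)

```text
clock: 2.68
tcp_pos: [0.4926, -0.1414, 0.2297]
orientation: [-1.785, -2.585, -0.004]
contact_force: [-0.8, -0.0, 0.5]
grip_width: 0.0851
gripper_force: 0.0
```

```bash
python3 -c "
from h import *
units([.5,.06,.22],1.955)"
```

```text
yaw 1.9327 tilt 0.16 pos [ 0.4926 -0.1414  0.2297] -> units [0.9285 0.3912 0.0509] -0.0142 j [ 0.66  0.23 -0.58  1.87  0.14  1.08  0.39] F [-0.8 -0.   0.5] t 2.6833
```

>>> play_rows(
  commands=[
    [[-1,0.93,0.4,0.2,0],[-1,0.93,0.4,0.2,0],[-1,0.93,0.4,0.2,0],[-1,0.93,0.4,0.2,0],[-1,0.93,0.4,0.2,0],[-1,0.93,0.4,0.2,0]],
  ],
)

```text
clock: 3.18
tcp_pos: [0.5018, 0.0614, 0.1886]
orientation: [-1.784, -2.583, -0.005]
contact_force: [0.4, 0.2, -0.6]
grip_width: 0.0852
gripper_force: 0.0
```

```bash
python3 -c "
from h import *
units([.4865,.2485,.15],1.955)"
```

```text
yaw 1.9329 tilt 0.24 pos [0.5018 0.0614 0.1886] -> units [0.9012 0.2598 0.1968] -0.0141 j [ 0.34  0.28 -0.68  1.93  0.2   1.   -0.07] F [ 0.4  0.2 -0.6] t 3.1833
```

>>> play_rows(
  commands=[
    [[-1,0.9,0.26,0.2,-0.014],[-1,0.9,0.26,0.2,-0.014],[-1,0.9,0.26,0.2,-0.014],[-1,0.9,0.26,0.2,-0.014],[-1,0.9,0.26,0.2,-0.014],[-1,0.9,0.26,0.2,-0.014],[-1,0.9,0.26,0.2,-0.014]],
  ],
)

```text
clock: 3.77
tcp_pos: [0.4892, 0.2406, 0.1486]
orientation: [-1.766, -2.597, 0.001]
contact_force: [-0.2, -0.6, 1.2]
grip_width: 0.0856
gripper_force: 0.0
```

```bash
cat > c.py <<'E'
from h import *
import sys
units([.4865,.2485,.067],1.955)
t=viewer.grab_frame("top");s=viewer.grab_frame("side")
a=cv2.resize(t["pixels"][150:270,140:240,::-1],None,fx=4,fy=4,interpolation=cv2.INTER_CUBIC)
b=cv2.resize(s["pixels"][100:220,220:320,::-1],None,fx=4,fy=4,interpolation=cv2.INTER_CUBIC)
cv2.imwrite("pics/%s.png"%sys.argv[1],np.hstack([a,b]))
E
python3 c.py d1
```

```text
yaw 1.9471 tilt 0.05 pos [0.4892 0.2406 0.1486] -> units [0.0415 0.0025 0.408 ] -0.005 j [-0.    0.41 -0.71  1.88  0.32  0.97 -0.48] F [-0.2 -0.6  1.2] t 3.7667
```

View pics/d1.png

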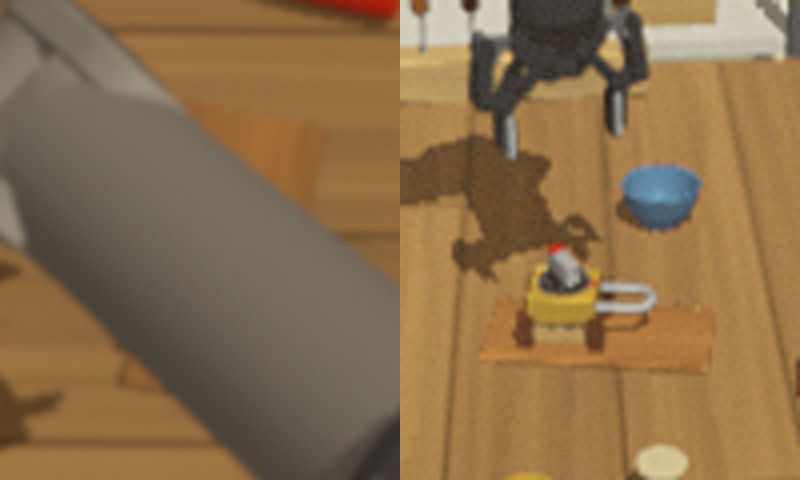

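```bash
python3 -c "
from h import *
units([.4865,.2485,.067],1.955)"
```

```text
yaw 1.9426 tilt 0.06 pos [0.4902 0.2379 0.1488] -> units [0.0563 0.0021 0.4091] -0.0079 j [-0.    0.41 -0.71  1.88  0.32  0.97 -0.48] F [ 0.7  0.2 -0.7] t 3.8667
```

>>> play_rows(
  commands=[
    [[-1,0.056,0.002,0.1,-0.008],[-1,0.056,0.002,0.25,-0.008],[-1,0.056,0.002,0.33,-0.008],[-1,0.056,0.002,0.37,-0.008],[-1,0.056,0.002,0.4,-0.008],[-1,0.056,0.002,0.4,-0.008]],
  ],
  grip_force=25,
)

```text
clock: 4.37
tcp_pos: [0.4862, 0.2487, 0.0685]
orientation: [1.757, 2.605, -0.002]
contact_force: [0.4, -1.6, 0.2]
grip_width: 0.0855
gripper_force: 0.0
```

>>> play_rows(
  commands=[
    [[1,0,0,0,0],[1,0,0,0,0],[1,0,0,0,0],[1,0,0,0,0],[1,0,0,0,0],[1,0,0,0,0],[1,0,0,0,0],[1,0,0,0,0],[1,0,0,0,0],[1,0,0,0,0]],
  ],
)

```text
clock: 5.2
tcp_pos: [0.4858, 0.2501, 0.0689]
orientation: [-1.754, -2.606, 0.0]
contact_force: [0.3, -0.5, -0.4]
grip_width: 0.0
gripper_force: 0.0
```

```bash
python3 -c "
from h import *
units([.4865,.2485,.067],1.955);o=get_obs();print(o['grip_width'],o['gripper_force'],o['moment'])"
```

```text
yaw 1.9569 tilt 0.0 pos [0.4858 0.2501 0.0689] -> units [-0.0086  0.0001  0.0093] 0.0012 j [-0.07  0.52 -0.66  1.94  0.42  0.82 -0.58] F [ 0.3 -0.5 -0.4] t 5.2
4.927276149464807e-05 0.0 [ 5.18021462e-02  2.81991928e-06 -4.53339837e-02]
```

```bash
python3 c.py d2
```

```text
yaw 1.9569 tilt 0.0 pos [0.4858 0.2501 0.0689] -> units [-0.0086  0.0001  0.0093] 0.0012 j [-0.07  0.52 -0.66  1.94  0.42  0.82 -0.58] F [ 0.3 -0.5 -0.4] t 5.2
```

View pics/d2.png

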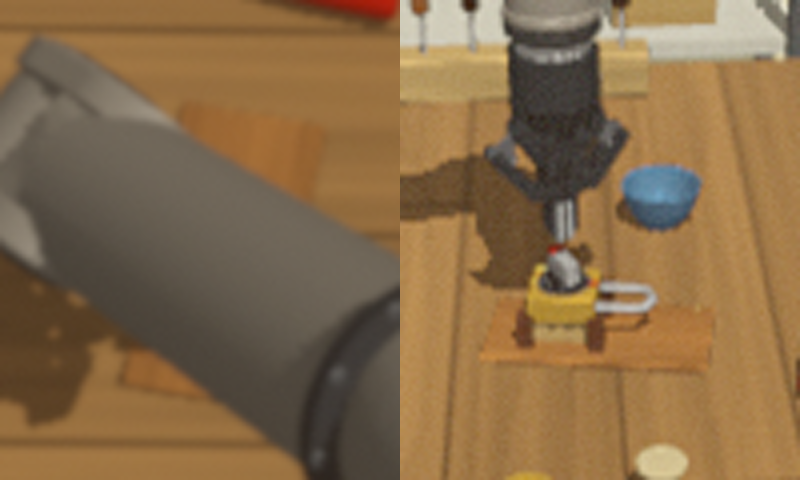

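```bash
python3 -c "
from h import *
p=viewer.grab_frame('side')
for X in ([.4858,.2501,.069],[.4858,.2501,.088],[.4858,.2501,.1],[.4865,.249,.0825],[.4865,.249,.0725]): print(X,(proj(p,X)[0]-[220,100])*4+[402,2])
print(p['world_to_cam'])
m=viewer.trace(p,'dial_grip');print([(x['score'],x['rect']) for x in m])
"
```

```text
[0.4858, 0.2501, 0.069] [562.51639651 270.24523283]
[0.4858, 0.2501, 0.088] [561.68832289 251.16386617]
[0.4858, 0.2501, 0.1] [561.15845956 238.96165052]
[0.4865, 0.249, 0.0825] [562.75558363 257.31968328]
[0.4865, 0.249, 0.0725] [563.18801107 267.3579396 ]
[[ 0.99890858 -0.04360837 -0.01673197 -0.5260994 ]
 [ 0.03873416  0.57321431  0.81848948 -0.09314949]
 [-0.02610199 -0.81824426  0.57427782 -1.29050343]
 [ 0.          0.          0.          1.        ]]
[(0.64, [257.0, 162.3, 266.2, 169.8])]
```

The picture disagrees with the reading. The closed fingertips show at crop row 240, about 30 px above where the reported TCP (row 270) projects. So the real tips are about 28 mm higher or farther off than stated. I'll lower the closed fingers gently in small steps to feel for the top of the bar.

>>> play_rows(
  commands=[
    [[1,0,0,0.015,0],[1,0,0,0.03,0],[1,0,0,0.045,0],[1,0,0,0.045,0]],
  ],
)

```text
clock: 5.73
tcp_pos: [0.4854, 0.2498, 0.0591]
orientation: [-1.754, -2.606, 0.002]
contact_force: [-0.1, 0.0, -0.8]
grip_width: -0.0002
gripper_force: 0.0
```

>>> play_rows(
  commands=[
    [[1,0,0,0.01,0],[1,0,0,0.015,0],[1,0,0,0.015,0]],
  ],
)

```text
clock: 5.98
tcp_pos: [0.4857, 0.25, 0.0567]
orientation: [-1.754, -2.606, 0.0]
contact_force: [-0.4, 0.2, -1.0]
grip_width: -0.0
gripper_force: 0.0
```

>>> play_rows(
  commands=[
    [[1,0,0,0.01,0],[1,0,0,0.01,0]],
  ],
)

```text
clock: 6.15
tcp_pos: [0.4858, 0.25, 0.0547]
orientation: [-1.754, -2.606, 0.0]
contact_force: [-0.5, 0.3, 0.3]
grip_width: 0.0002
gripper_force: 0.0
```

```bash
python3 c.py d3
```

```text
yaw 1.9567 tilt 0.01 pos [0.4858 0.25   0.0547] -> units [-0.0082  0.0005 -0.0617] 0.0011 j [-0.08  0.54 -0.65  1.95  0.44  0.8  -0.59] F [-0.5  0.3  0.3] t 6.15
```

View pics/d3.png

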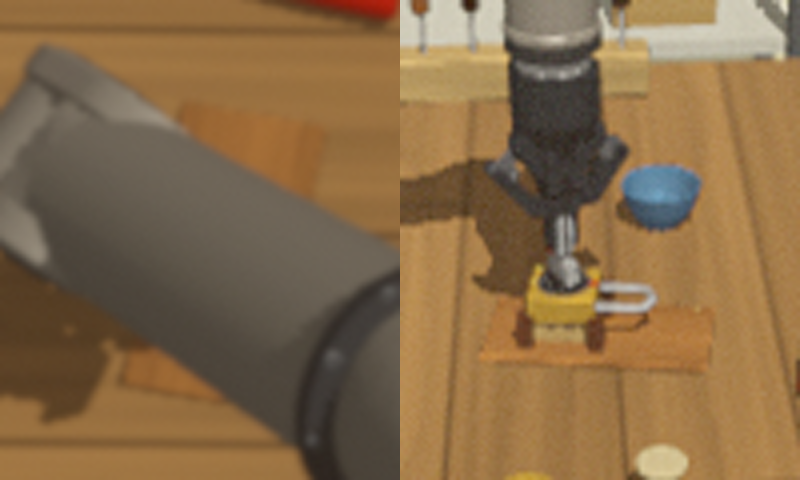

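The tips now cover the bar's red end, with their bottom at row 254. They are directly above the bar, so the offset is vertical. One more touch should measure it.

>>> play_rows(
  commands=[
    [[1,0,0,0.007,0],[1,0,0,0.01,0]],
  ],
)

```text
clock: 6.42
tcp_pos: [0.4859, 0.2501, 0.0528]
orientation: [1.754, 2.606, 0.0]
contact_force: [-0.8, 0.3, 0.5]
grip_width: -0.0002
gripper_force: 0.0
```

>>> play_rows(
  commands=[
    [[1,0,0,0.007,0],[1,0,0,0.01,0]],
  ],
)

```text
clock: 6.58
tcp_pos: [0.4858, 0.25, 0.0507]
orientation: [1.754, 2.606, -0.0]
contact_force: [0.1, 0.0, 0.4]
grip_width: -0.0001
gripper_force: 0.0
```

>>> play_rows(
  commands=[
    [[1,0,0,0.007,0],[1,0,0,0.01,0]],
  ],
)

```text
clock: 6.75
tcp_pos: [0.4861, 0.2502, 0.0501]
orientation: [1.754, 2.605, -0.0]
contact_force: [-4.0, -3.6, 19.0]
grip_width: 0.0001
gripper_force: 9.4
```

>>> play_rows(
  commands=[
    [[1,0,0,0.005,0],[1,0,0,0.007,0]],
  ],
)

```text
clock: 6.92
tcp_pos: [0.4862, 0.2503, 0.0499]
orientation: [1.753, 2.604, -0.001]
contact_force: [-7.9, -6.3, 30.7]
grip_width: 0.0
gripper_force: 14.9
```

Contact came at reported z = 0.050 on the bar top, which is at 0.0825. So the true fingertips sit about 32 mm higher than the reading, and I'll subtract 32 mm from every height.

>>> play_rows(
  commands=[
    [[-1,0,0,-0.05,0],[-1,0,0,-0.05,0],[-1,0,0,-0.05,0],[-1,0,0,-0.05,0],[-1,0,0,-0.05,0],[-1,0,0,-0.05,0],[-1,0,0,-0.05,0],[-1,0,0,-0.05,0],[-1,0,0,0,0],[-1,0,0,0.04,0],[-1,0,0,0.065,0],[-1,0,0,0.065,0]],
  ],
)

```text
clock: 7.92
tcp_pos: [0.4847, 0.2494, 0.0327]
orientation: [-1.753, -2.605, 0.004]
contact_force: [-0.3, 0.6, -0.6]
grip_width: 0.0855
gripper_force: 0.0
```

>>> play_rows(
  commands=[
    [[1,0,0,0,0],[1,0,0,0,0],[1,0,0,0,0],[1,0,0,0,0],[1,0,0,0,0],[1,0,0,0,0],[1,0,0,0,0],[1,0,0,0,0]],
  ],
  grip_force=25,
)

```text
clock: 8.58
tcp_pos: [0.4862, 0.2503, 0.0348]
orientation: [1.754, 2.606, 0.001]
contact_force: [0.7, -0.6, 2.5]
grip_width: 0.0121
gripper_force: 28.1
```

```bash
python3 -c "
from h import *
units([.4865,.2485,.034],1.955);o=get_obs();print(o['grip_width'],o['gripper_force'],o['moment'])"
```

```text
yaw 1.9566 tilt 0.04 pos [0.4862 0.2503 0.0348] -> units [-0.0088 -0.002   0.0041] 0.001 j [-0.1   0.56 -0.63  1.96  0.47  0.76 -0.62] F [ 0.7 -0.6  2.5] t 8.5833
0.012098516527034272 28.084652423858643 [ 0.02315588 -0.01234779 -0.03169295]
```

>>> play_rows(
  commands=[
    [[1,0,0,0,0.05],[1,0,0,0,0.11],[1,0,0,0,0.17],[1,0,0,0,0.23],[1,0,0,0,0.29],[1,0,0,0,0.333],[1,0,0,0,0.333]],
  ],
  grip_force=40,
)

```text
clock: 9.17
tcp_pos: [0.4862, 0.2504, 0.0349]
orientation: [2.37, 2.061, 0.001]
contact_force: [0.3, -0.7, 3.7]
grip_width: 0.0118
gripper_force: 42.6
```

```bash
python3 -c "
from h import *
units([.4865,.2485,.034],1.4335);o=get_obs();print(o['grip_width'],o['gripper_force'],o['moment'])"
```

```text
yaw 1.4314 tilt 0.05 pos [0.4862 0.2504 0.0349] -> units [-0.009   0.0027  0.0044] -0.0014 j [-0.2   0.53 -0.5   1.97  0.37  0.73 -1.06] F [ 0.3 -0.7  3.7] t 9.1667
0.011845432345498735 42.64326453208923 [-0.02906432  0.02328955 -0.09373355]
```

>>> play_rows(
  commands=[
    [[1,0,0,0,0.06],[1,0,0,0,0.12],[1,0,0,0,0.18],[1,0,0,0,0.24],[1,0,0,0,0.3],[1,0,0,0,0.36],[1,0,0,0,0.42],[1,0,0,0,0.48],[1,0,0,0,0.54],[1,0,0,0,0.6],[1,0,0,0,0.667],[1,0,0,0,0.667]],
  ],
)

```text
clock: 10.17
tcp_pos: [0.4862, 0.2504, 0.0349]
orientation: [-3.084, -0.6, -0.001]
contact_force: [-0.2, -0.9, 4.1]
grip_width: 0.0114
gripper_force: 42.8
```

```bash
python3 -c "
from h import *
units([.4865,.2485,.034],-.137);o=get_obs();print(o['grip_width'],o['gripper_force'],o['moment'])"
```

```text
yaw 0.3845 tilt 0.05 pos [0.4862 0.2504 0.0349] -> units [-0.0022  0.0094  0.0043] 0.332 j [-0.4   0.5  -0.24  1.98  0.18  0.68 -1.94] F [-0.2 -0.9  4.1] t 10.1667
0.011406738082463445 42.792479395866394 [ 0.04527497 -0.02791859 -0.09008676]
```

>>> play_rows(
  commands=[
    [[1,0,0,0,0.05],[1,0,0,0,0.11],[1,0,0,0,0.17],[1,0,0,0,0.23],[1,0,0,0,0.29],[1,0,0,0,0.333],[1,0,0,0,0.333]],
  ],
)

```text
clock: 10.75
tcp_pos: [0.4862, 0.2504, 0.0348]
orientation: [-3.134, 0.212, -0.001]
contact_force: [0.5, -0.3, 5.7]
grip_width: 0.0119
gripper_force: 42.9
```

```bash
python3 -c "
from h import *
units([.4865,.2485,.034],-.137);o=get_obs();print(o['grip_width'],o['gripper_force'],o['moment'])"
```

```text
yaw -0.135 tilt 0.05 pos [0.4862 0.2504 0.0348] -> units [0.0026 0.0092 0.0042] 0.0013 j [-0.5   0.49 -0.11  1.99  0.09  0.67 -2.37] F [ 0.5 -0.3  5.7] t 10.75
0.011889340703133014 42.8967010974884 [-0.05069587  0.00874546 -0.09877022]
```

>>> play_rows(
  commands=[
    [[-1,0,0,0,0],[-1,0,0,0,0],[-1,0,0,0,0],[-1,0,0,0,0],[-1,0,0,-0.2,0],[-1,0,0,-0.4,0],[-1,0.1,0,-0.5,0],[-1,0.29,0,-0.5,0],[-1,0.29,0,-0.5,0],[-1,0.29,0,-0.5,0]],
  ],
)

```text
clock: 11.58
tcp_pos: [0.545, 0.241, 0.1345]
orientation: [3.134, -0.218, 0.001]
contact_force: [-0.8, 0.0, 0.0]
grip_width: 0.0856
gripper_force: 0.0
```

```bash
python3 c.py d4; python3 -c "
from h import *
L=np.array([.4862,.2504]);y=-.137
units([*(L+.058*np.array([np.cos(y),np.sin(y)])),-.005],y)"
```

```text
yaw -0.1389 tilt 0.06 pos [0.545  0.241  0.1345] -> units [-0.2951  0.0034  0.337 ] -1.333 j [-0.44  0.42 -0.11  1.81  0.05  0.92 -2.28] F [-0.8  0.   0. ] t 11.5833
yaw -0.1365 tilt 0.12 pos [0.5422 0.2419 0.1336] -> units [ 0.0079 -0.0044  0.693 ] 0.0003 j [-0.44  0.42 -0.11  1.81  0.05  0.92 -2.28] F [-0.3  0.5 -0.6] t 11.6833
```

View pics/d4.png

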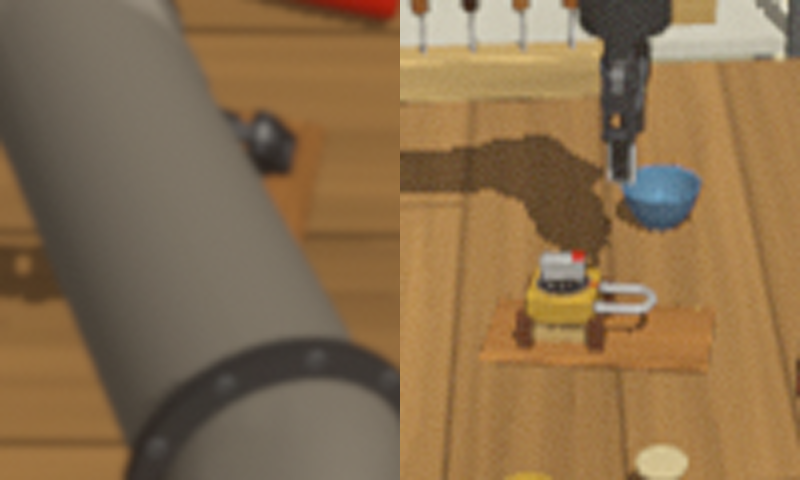

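The red end of the bar at crop (578,256) points at the shackle, so the dial is at 0. Next is the shackle grip.

>>> play_rows(
  commands=[
    [[-1,0.007,0,0.15,0],[-1,0.007,0,0.35,0],[-1,0.007,0,0.5,0],[-1,0.007,0,0.6,0],[-1,0.007,0,0.65,0],[-1,0.007,0,0.69,0],[-1,0.007,0,0.69,0],[-1,0.007,0,0.69,0]],
  ],
)

```text
clock: 12.35
tcp_pos: [0.545, 0.2424, -0.0028]
orientation: [-3.134, 0.214, -0.001]
contact_force: [-0.0, 0.2, 1.0]
grip_width: 0.0855
gripper_force: 0.0
```

>>> play_rows(
  commands=[
    [[1,0,0,0,0],[1,0,0,0,0],[1,0,0,0,0],[1,0,0,0,0],[1,0,0,0,0],[1,0,0,0,0],[1,0,0,0,0]],
  ],
  grip_force=35,
)

```text
clock: 12.93
tcp_pos: [0.5454, 0.242, -0.0027]
orientation: [-3.134, 0.215, -0.002]
contact_force: [0.3, -0.5, 5.8]
grip_width: 0.0392
gripper_force: 34.6
```

>>> play_rows(
  commands=[
    [[1,0.02,0,0,0],[1,0.04,0,0,0],[1,0.06,0,0,0],[1,0.08,0,0,0],[1,0.08,0,0,0]],
  ],
  grip_force=50,
)

```text
clock: 13.35
tcp_pos: [0.5612, 0.2398, -0.0032]
orientation: [-3.134, 0.216, -0.001]
contact_force: [0.3, -1.0, 3.7]
grip_width: 0.0385
gripper_force: 49.7
```

>>> play_rows(
  commands=[
    [[1,0.01,0,0,0],[1,0.02,0,0,0],[1,0.025,0,0,0],[1,0.03,0,0,0],[1,0.03,0,0,0]],
  ],
)

```text
clock: 13.77
tcp_pos: [0.5654, 0.2391, -0.0039]
orientation: [3.134, -0.214, -0.003]
contact_force: [-4.5, -0.6, 4.8]
grip_width: 0.0389
gripper_force: 49.6
```

>>> play_rows(
  commands=[
    [[1,0.01,0,0,0],[1,0.02,0,0,0],[1,0.02,0,0,0]],
  ],
)

```text
clock: 14.02
tcp_pos: [0.5667, 0.2388, -0.0047]
orientation: [3.133, -0.214, -0.01]
contact_force: [-9.1, 1.1, 5.3]
grip_width: 0.0393
gripper_force: 49.7
```

>>> play_rows(
  commands=[
    [[-1,-0.01,0,0,0],[-1,-0.01,0,0,0],[-1,-0.01,0,0,0],[-1,-0.01,0,0,0],[-1,-0.01,0,-0.2,0],[-1,-0.01,0,-0.4,0],[-1,-0.01,0,-0.6,0],[-1,-0.2,0,-0.6,0],[-1,-0.38,0,-0.6,0],[-1,-0.38,0,-0.6,0],[-1,-0.38,0,-0.6,0]],
  ],
)

```text
clock: 14.93
tcp_pos: [0.4938, 0.2493, 0.1169]
orientation: [-3.134, 0.211, -0.0]
contact_force: [0.8, -0.6, 0.4]
grip_width: 0.0856
gripper_force: 0.0
```

```bash
python3 c.py d5; python3 -c "
from h import *
L=np.array([.4862,.2504]);y=-.137
units([*(L+.001*np.array([np.cos(y),np.sin(y)])),-.014],y)"
```

```text
yaw -0.1347 tilt 0.02 pos [0.4938 0.2493 0.1169] -> units [-0.0356  0.0088  0.2495] -1.3303 j [-0.48  0.38 -0.12  1.92  0.06  0.85 -2.34] F [ 0.8 -0.6  0.4] t 14.9333
yaw -0.1375 tilt 0.08 pos [0.4962 0.2487 0.1168] -> units [-0.0466 -0.0013  0.6539] -0.0003 j [-0.48  0.38 -0.12  1.92  0.06  0.85 -2.34] F [ 0.4 -0.9 -0.2] t 15.0333
```

View pics/d5.png

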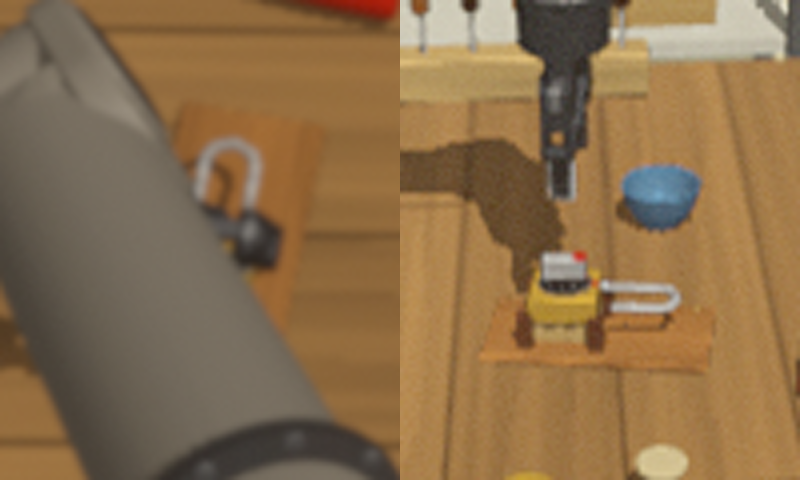

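The shackle end moved from crop column 656 to 680, about 20 mm, while the body stayed in the jig with the dial at 0. Next I'll grip the body.

>>> play_rows(
  commands=[
    [[-1,-0.045,0,0.1,0],[-1,-0.045,0,0.3,0],[-1,-0.045,0,0.45,0],[-1,-0.045,0,0.55,0],[-1,-0.045,0,0.6,0],[-1,-0.045,0,0.64,0],[-1,-0.045,0,0.64,0],[-1,-0.045,0,0.64,0]],
  ],
)

```text
clock: 15.7
tcp_pos: [0.4873, 0.2502, -0.011]
orientation: [-3.134, 0.216, -0.002]
contact_force: [-0.9, -0.5, 0.1]
grip_width: 0.0851
gripper_force: 0.0
```

>>> play_rows(
  commands=[
    [[1,0,0,0,0],[1,0,0,0,0],[1,0,0,0,0],[1,0,0,0,0],[1,0,0,0,0],[1,0,0,0,0],[1,0,0,0,0]],
  ],
  grip_force=80,
)

```text
clock: 16.28
tcp_pos: [0.4872, 0.2504, -0.01]
orientation: [-3.133, 0.215, -0.003]
contact_force: [-1.5, -1.3, 6.3]
grip_width: 0.0548
gripper_force: 86.3
```

>>> play_rows(
  commands=[
    [[1,0,0,-0.03,0],[1,0,0,-0.08,0],[1,0,0,-0.16,0],[1,0,0,-0.26,0],[1,0,0,-0.38,0],[1,0,0,-0.5,0],[1,0,0,-0.62,0],[1,0,0,-0.72,0],[1,0,0,-0.78,0],[1,0,0,-0.82,0],[1,0,0,-0.82,0]],
  ],
)

```text
clock: 17.2
tcp_pos: [0.4867, 0.2503, 0.1544]
orientation: [-3.133, 0.215, -0.003]
contact_force: [-0.1, 0.2, -5.9]
grip_width: 0.0549
gripper_force: 86.3
```

```bash
cat > e.py <<'E'
from h import *
import sys
t=viewer.grab_frame("top");s=viewer.grab_frame("side")
# hasp staple from pictures s1: top at ~(286,392)/3.3+(200,120) side ; top ~(504,276)/1.4
for p,c,n in((t,[504/1.4,276/1.4],"top"),(s,[285.5/3.3+200,400/3.3+120],"side")):print(n,at_z(p,[c],.102).round(4))
units([.52,-.19,.155],-.137);o=get_obs();print(o['grip_width'],o['moment'])
save(s,sys.argv[1],(190,60,370,240),3.3)
E
python3 e.py f1
```

```text
top [[ 0.5438 -0.1908  0.102 ]]
side [[ 0.549  -0.1921  0.102 ]]
yaw -0.1371 tilt 0.06 pos [0.4856 0.2496 0.1521] -> units [ 0.4706  2.154  -0.0135] -0.0 j [-0.48  0.32 -0.13  1.91  0.05  0.92 -2.35] F [-1.   0.2 -5.3] t 17.3
0.05491457338326478 [-0.03465438  0.10518222 -0.03487441]
```

View pics/f1.png

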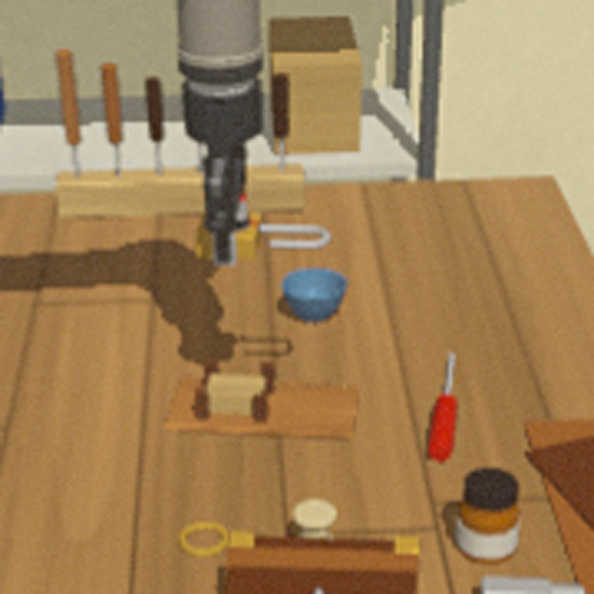

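The lock is held level with the shackle still out, at about (230,240), and the jig is empty. Now I'll carry it over to the hasp.

>>> play_rows(
  commands=[
    [[1,0.015,0.05,0,0],[1,0.04,0.15,0,0],[1,0.08,0.28,0,0],[1,0.12,0.42,0,0],[1,0.16,0.56,0,0],[1,0.19,0.67,0,0],[1,0.2,0.71,0,0]],
  ],
)

```text
clock: 17.88
tcp_pos: [0.5058, 0.0977, 0.1512]
orientation: [3.13, -0.224, -0.004]
contact_force: [0.4, -0.2, -5.9]
grip_width: 0.055
gripper_force: 86.2
```

>>> play_rows(
  commands=[
    [[1,0.015,0.05,0,0],[1,0.04,0.15,0,0],[1,0.08,0.28,0,0],[1,0.12,0.42,0,0],[1,0.16,0.56,0,0],[1,0.19,0.67,0,0],[1,0.2,0.71,0,0]],
  ],
)

```text
clock: 18.47
tcp_pos: [0.5264, -0.0467, 0.1519]
orientation: [3.132, -0.221, -0.001]
contact_force: [-0.6, -1.1, -6.5]
grip_width: 0.055
gripper_force: 86.2
```

>>> play_rows(
  commands=[
    [[1,0.015,0.05,0,0],[1,0.04,0.15,0,0],[1,0.08,0.28,0,0],[1,0.12,0.42,0,0],[1,0.16,0.56,0,0],[1,0.19,0.67,0,0],[1,0.2,0.72,0,0],[1,0.2,0.72,0,0],[1,0.2,0.72,0,0]],
  ],
)

```text
clock: 19.22
tcp_pos: [0.5465, -0.1893, 0.1519]
orientation: [-3.133, 0.214, 0.002]
contact_force: [0.3, 1.3, -6.0]
grip_width: 0.0552
gripper_force: 86.2
```

```bash
python3 -c "
from h import *
units([.545,-.191,.154],-.137);o=get_obs();print(o['grip_width'],o['moment'])
t=viewer.grab_frame('top');s=viewer.grab_frame('side')
save(s,'g1',(180,60,400,280),2.7)
print(proj(s,[.546,-.191,.205]))"
```

```text
yaw -0.1364 tilt 0.09 pos [ 0.5465 -0.1893  0.1519] -> units [-0.0061  0.0096 -0.0105] 0.0004 j [ 0.17  0.37  0.07  1.84 -0.03  0.93 -1.45] F [ 0.3  1.3 -6. ] t 19.2167
0.055237800645259606 [0.10401936 0.09485714 0.00853957]
[[285.20102108 208.67920798]]
```

View pics/g1.png

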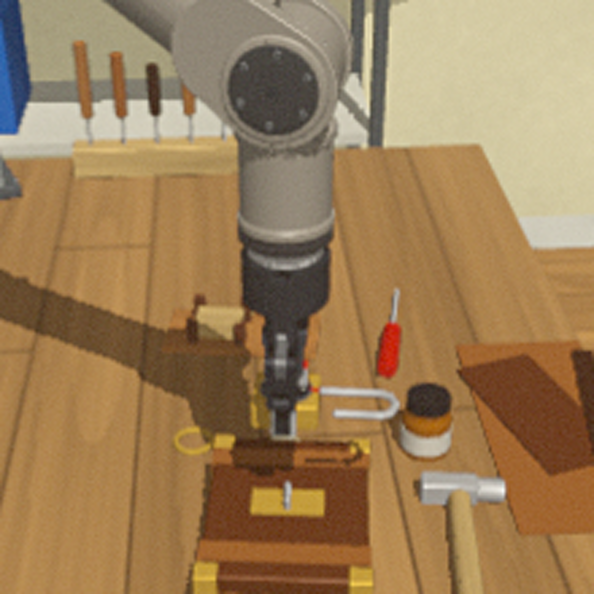

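The lock is at (285,405), where its centre is predicted to project (284,401). It is level with the shackle out, above the hasp, and the nearby things in view are where they were.

```bash
python3 -c "
from bench import r
print(r.hand_in())"
```

```text
the job is handed in; nothing more can be done
None
```

The job is handed in: I turned the dial to the red mark, pulled the shackle out about 20 mm to its stop in the jig, and now hold the open lock level, dial up, about 10 cm above the hasp; no other items were touched.

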